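Load the syrup bottles into the tea bar's bottle rail in the same order

ROBOT

A 6-joint arm with a two-finger parallel gripper is mounted at the origin on the work surface. World frame = base frame: x ahead of the robot, y to its left, z up, the work surface at z = 0. Lengths are in m, angles in rad, forces in N, time in s.
With the tool pointing down it reaches from about 0.325 to 0.775 m from the base axis. Payload 5.5 kg.
Tool frame: the origin (TCP) lies between the finger pads; the fingertips stand 8 mm ahead of it and the grasp point (between the pads) lies 11 mm behind it (tcp_to_tips is the distance from the TCP to the fingertips, in m); z points along the fingers, y is the direction in which the jaws open and shut (so a half turn about z gives the same grasp; the last joint's range is limited). The gripper opens to 88 mm and grips with 3 to 60 N. Pads are 20 mm wide; open, the fingers measure 115 mm over their backs; the gripper's body (75 mm by 178 mm) begins 61 mm behind the grasp point.
Start: joints at [1.235, 0.091, 1.231, -0, 1.82, -0.057], TCP at [0.165, 0.577, 0.231] pointing down, gripper open.
Joint ranges: [-2.87, 2.87], [-0.86, 2.18], [0.17, 2.46], [-1.51, 4.65], [0.06, 2.69], [-2.65, 2.65]. Speed limits (rad/s): [2.57, 2.57, 3.01, 3.14, 3.14, 3.14].

INTERFACE

Orientations are given as a unit quaternion [w, x, y, z].
In Python, from bench import * gives the robot as it stands. Calls block until the motion is done:
- move_to(position, orientation): joint-space move of the TCP to a pose.
- move_l(position, speed=0.15, orientation=None): straight line of the TCP; orientation=None keeps the orientation; speed is the mean speed in m/s.
- movej(angles): joint-space move.
- gripper_open() and close(): open the fingers fully, or close them until they stop; the grip force is fixed at half the most.
- hold(seconds).
- inverse_kinematics(position, orientation): joint angles nearest the present ones, or None.
- state(): the state.
- get_image(name): name is "side" or "top"; returns a dict with "frame" (420x560x3 uint8, blue, green, red), "depth" (420x560 float32, m along the optical axis (not along the pixel's ray), 0 where there is no reading), "camera_matrix" (3x3 intrinsics, pixels), "view" (4x4, takes a point from world to camera coordinates). Camera axes: x right, y up, looking along -z (the intrinsics and any distortion apply to the point x, -y, -z); pixel columns grow to the right and rows downward; lengths in m; the calibration is good to about 2 mm. A picture is of the moment at which its call begins.
A pose or a line that the arm cannot do raises IKError and nothing moves.
- job_done(): hands the job in, once; it reports no verdict.
The state is a dict: "time": time; "joint_pos": joint angles; "dq": joint speeds; "joint_torque": joint torques, N m; "ee_pos": TCP position; "ee_rot": TCP orientation; "ft_force": force on the tool from outside, world axes, zero at the start; "moment": the same for the moment, N m; "finger_gap": finger opening in m.
Only numpy, scipy, OpenCV 4.12 (cv2) and the standard library are available. Lean on these libraries where they do the work, as an engineer would, in place of code of your own. Each camera call takes 0.05 s, during which the arm holds its last target. There are 200 camera calls.

TASK

Move the four syrup bottles from the grey refill carrier into the four wells of the stainless bottle rail beside it, one bottle to a well, keeping the left-to-right order in which they stand in the carrier, since the staff reach for flavours without looking. Keep the bottles upright, and set each one down on the floor of its well rather than dropping it in.

Things in the scene. Friction and masses are not known exactly. Their poses are not given: they have to be found in the camera images.
- green_bottle (a point): Loose lime green squeeze bottle (rigid, 0.17-0.31 kg), upright: paler body 48 mm across; ribbed cap 49 mm across from 104 to 130 mm above the foot; thin nozzle to 160 mm. Point on its axis 80 mm above the foot, z up the bottle. Grip round the cap from above, 30-40 mm above this point, fingers closing across the row. Starts in a carrier cell; which colour is in which cell changes.
- orange_bottle (a point): Loose mango orange squeeze bottle (rigid, 0.17-0.31 kg), upright: paler body 48 mm across; ribbed cap 49 mm across from 104 to 130 mm above the foot; thin nozzle to 160 mm. Point on its axis 80 mm above the foot, z up the bottle. Grip round the cap from above, 30-40 mm above this point, fingers closing across the row. Starts in a carrier cell; which colour is in which cell changes.
- red_bottle (a point): Loose strawberry red squeeze bottle (rigid, 0.17-0.31 kg), upright: paler body 48 mm across; ribbed cap 49 mm across from 104 to 130 mm above the foot; thin nozzle to 160 mm. Point on its axis 80 mm above the foot, z up the bottle. Grip round the cap from above, 30-40 mm above this point, fingers closing across the row. Starts in a carrier cell; which colour is in which cell changes.
- purple_bottle (a point): Loose blueberry purple squeeze bottle (rigid, 0.17-0.31 kg), upright: paler body 48 mm across; ribbed cap 49 mm across from 104 to 130 mm above the foot; thin nozzle to 160 mm. Point on its axis 80 mm above the foot, z up the bottle. Grip round the cap from above, 30-40 mm above this point, fingers closing across the row. Starts in a carrier cell; which colour is in which cell changes.
- well_a: One of the four identical wells of the bottle rail: round black cup, 66 mm inside diameter, in a steel top plate. Origin on its axis at its underside, 2 mm above the counter; inner floor 4 mm, rim 60 mm above the origin. x across the rail (away from the robot), y along the row, z up. Which of wells a to d has which place in the row changes: go by their positions.
- well_b: One of the four identical wells of the bottle rail: round black cup, 66 mm inside diameter, in a steel top plate. Origin on its axis at its underside, 2 mm above the counter; inner floor 4 mm, rim 60 mm above the origin. x across the rail (away from the robot), y along the row, z up. Which of wells a to d has which place in the row changes: go by their positions.
- well_c: One of the four identical wells of the bottle rail: round black cup, 66 mm inside diameter, in a steel top plate. Origin on its axis at its underside, 2 mm above the counter; inner floor 4 mm, rim 60 mm above the origin. x across the rail (away from the robot), y along the row, z up. Which of wells a to d has which place in the row changes: go by their positions.
- well_d: One of the four identical wells of the bottle rail: round black cup, 66 mm inside diameter, in a steel top plate. Origin on its axis at its underside, 2 mm above the counter; inner floor 4 mm, rim 60 mm above the origin. x across the rail (away from the robot), y along the row, z up. Which of wells a to d has which place in the row changes: go by their positions.
- carrier: Refill carrier, fixed: grey tray 80 x 332 x 60 mm high, a grip lip at each end, four cells in a row 82 mm apart, each 72 x 78 mm inside; floor 4 mm thick. Origin under its centre on the counter; y along the row (to the robot's left), x across it (away from the robot). A steel jigger (65 mm high) and a flat timer are close beside it.
- rail: Bottle rail, fixed: stainless steel channel 98 x 344 x 62 mm high with the four wells in a row 82 mm apart. Origin under its centre on the counter; y along the row (to the robot's left), x across it (away from the robot). It stands to the left or right of the carrier. A white ramekin (34 mm high) is close beside it.
There are look-alikes about, which are no part of the job. What is shaped like the part that bears green_bottle but turquoise is not meant.

How it is judged:
By the outcome, as a careful person would: the job done as asked, in the order asked, and still so for the second after the job is handed in, with the robot touching nothing.
It also fails if it takes over 109 s, if anything falls off the work surface, if the arm or the gripper's body presses on something with over 40 N, if the wrist force passes 120 N, or if a joint passes its speed limit or range.

## Working session

There is one attempt and no reset: what is moved stays moved. The work goes in short steps, each a Python script; the robot and the scene stay as the last script left them, time stands still between calls to the robot, and variables do not carry over. Pictures are saved under pics/ and viewed, on a budget of 14 in all, crops included, one or two more only if the job needs it, and the job is handed in when it is done.

```bash
mkdir -p pics; python3 - <<'E'
from bench import *
import cv2,numpy as np
for n in("top","side"):
    g=get_image(n);cv2.imwrite(f"pics/{n}0.png",g["frame"]);np.savez(f"{n}0.npz",**g)
    print(n,g["camera_matrix"],g["view"],[k for k in g])
s=state();print(s)
E
```

```text
top [[458.8047221    0.         276.11208564]
 [  0.         458.8047221  216.92720166]
 [  0.           0.           1.        ]] [[-0.02043611 -0.99977789 -0.00515147 -0.03400249]
 [ 0.98813621 -0.02098206  0.15214002 -0.52436569]
 [-0.15221431 -0.0019812   0.98834553 -1.11820938]
 [ 0.          0.          0.          1.        ]] ['frame', 'depth', 'camera_matrix', 'view']
side [[545.5843275    0.         283.77415079]
 [  0.         545.5843275  206.50653173]
 [  0.           0.           1.        ]] [[ 0.80552966 -0.59217772  0.02115438 -0.44650305]
 [ 0.35999386  0.5174263   0.77632109 -0.219374  ]
 [-0.47066589 -0.61773422  0.62998258 -1.07947095]
 [ 0.          0.          0.          1.        ]] ['frame', 'depth', 'camera_matrix', 'view']
{'time': 0.1, 'joint_pos': array([ 1.23528676e+00,  9.18019063e-02,  1.23172319e+00,  4.07968555e-06,
        1.81978572e+00, -5.66835406e-02]), 'dq': array([-0.00025185, -0.00102512, -0.00186245,  0.00023954,  0.00039337,
        0.00113808]), 'joint_torque': array([ 1.77164020e-03, -4.47851586e+01, -4.07572889e+01,  6.99554617e-02,
        2.83420383e-02, -1.00551072e-04]), 'ee_pos': array([0.16504981, 0.57660808, 0.22963282]), 'ee_rot': array([-1.69325234e-04,  1.38961299e-01,  9.90297440e-01, -8.42233811e-04]), 'ft_force': array([0.37093127, 0.48902253, 0.00949874]), 'moment': array([ 0.01120168, -0.03314175, -0.05369194]), 'finger_gap': 0.08750045986044001}
```

View pics/top0.png

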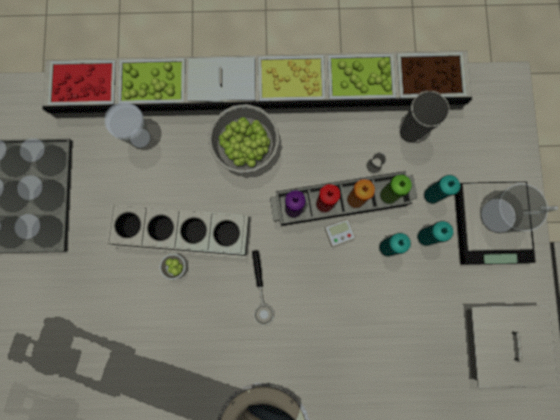

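View pics/side0.png

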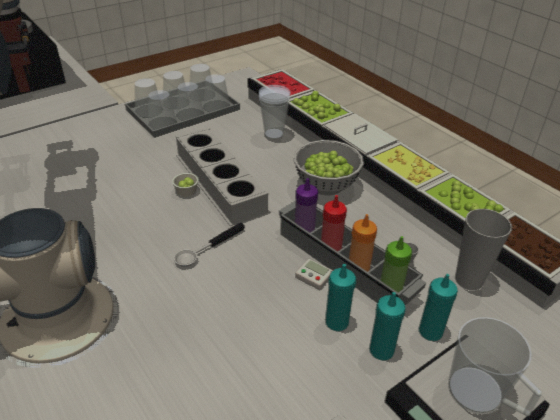

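```bash
cat > vis.py <<'E'
import cv2,numpy as np
def world(g,u,v,z=None,d=None):
    "pixels to world, by plane height z or by depth d"
    K,V=np.array(g["camera_matrix"]),np.array(g["view"]);u,v=np.float64(u),np.float64(v)
    r=np.stack([(u-K[0,2])/K[0,0],-(v-K[1,2])/K[1,1],-np.ones_like(u)],-1)
    R,t=V[:3,:3],V[:3,3];c=-R.T@t;w=r@R
    s=d if d is not None else (z-c[2])/w[...,2]
    return c+w*np.asarray(s)[...,None]
def pix(g,p):
    q=g["view"][:3,:3]@np.asarray(p)+g["view"][:3,3];K=g["camera_matrix"]
    return K[0,0]*q[0]/-q[2]+K[0,2],K[1,1]*-q[1]/-q[2]+K[1,2]
def cloud(g):
    v,u=np.mgrid[:420,:560];return world(g,u,v,d=g["depth"])
E
python3 - <<'E'
from vis import *
g=dict(np.load("top0.npz"));P=cloud(g);f=g["frame"]
hsv=cv2.cvtColor(f,cv2.COLOR_BGR2HSV)
for n,(u,v) in dict(purple=(295,203),red=(329,196),orange=(364,190),green=(401,185)).items():
    s=np.s_[v-20:v+20,u-16:u+17];p=P[s].reshape(-1,3);sat=hsv[s][...,1].reshape(-1)
    m=(p[:,2]>.118)&(p[:,2]<.150)&(g["depth"][s].reshape(-1)>0)&(sat>80)
    c,r=cv2.minEnclosingCircle(p[m][:,:2].astype(np.float32));print(n,m.sum(),np.round(c,4),round(r,4),np.median(p[m],0).round(4),p[:,2].max().round(3))
for (u,v) in [(127,225),(160,228),(193,230),(227,233)]:
    s=np.s_[v-19:v+20,u-17:u+18];b=(f[s].max(2)<60).astype(np.uint8)
    cs=max(cv2.findContours(b,0,cv2.CHAIN_APPROX_NONE)[0],key=cv2.contourArea)
    e=cv2.fitEllipse(cs);print("well",np.round(e[0],1)+[u-17,v-19],np.round(e[1],1),world(g,e[0][0]+u-17,e[0][1]+v-19,z=.062).round(4), (np.mean(cs[:,0],0)))
for n,b in dict(colander=(210,105,285,175),shaker=(395,90,450,145),glass=(105,100,155,150),jig=(366,150,388,172),timer=(325,222,356,246),ram=(160,255,188,280),rail=(105,200,250,258),teal=(425,170,462,205)).items():
    p=P[b[1]:b[3],b[0]:b[2]].reshape(-1,3);h=np.percentile(p[:,2],97);t=p[p[:,2]>.02];print(n,h.round(3),p[:,2].max().round(3),t.min(0).round(3) if len(t) else '',t.max(0).round(3) if len(t) else '')
a=cv2.resize(f[140:290,95:275],None,fx=4,fy=4,interpolation=2);cv2.imwrite("pics/rail.png",a)
a=cv2.resize(f[130:250,265:425],None,fx=5,fy=5,interpolation=2);cv2.imwrite("pics/carr.png",a)
E
```

```text
purple 310 [ 0.5494 -0.0902] 0.0244 [ 0.5458 -0.0895  0.1346] 1.185
red 339 [ 0.5633 -0.1718] 0.0253 [ 0.5594 -0.1702  0.1344] 1.185
orange 342 [ 0.5724 -0.2534] 0.0251 [ 0.5693 -0.2509  0.1343] 1.185
green 343 [ 0.5814 -0.3399] 0.0255 [ 0.5784 -0.3362  0.1344] 1.185
well [127.1 224.7] [23.3 25. ] [0.5086 0.3239 0.062 ] [17.20289855 18.69565217]
well [160.  227.3] [23.6 24.8] [0.5003 0.2424 0.062 ] [17.         18.15714286]
well [192.9 230.1] [23.8 24.6] [0.4918 0.161  0.062 ] [16.83098592 19.14084507]
well [225.9 232.7] [23.8 24.5] [0.4833 0.0796 0.062 ] [16.07246377 18.73913043]
colander 0.085 1.185 [ 0.347 -0.072  0.02 ] [0.815 0.124 1.185]
shaker 0.163 1.185 [ 0.347 -0.509  0.02 ] [ 0.842 -0.047  1.185]
glass 0.141 1.185 [ 0.347 -0.047  0.02 ] [0.832 0.401 1.185]
jig 0.065 0.068 [ 0.646 -0.325  0.02 ] [ 0.682 -0.289  0.068]
timer 0.022 1.185 [ 0.347 -0.243  0.02 ] [ 0.509 -0.047  1.185]
ram 0.036 1.185 [ 0.347 -0.047  0.02 ] [0.434 0.249 1.185]
rail 0.064 1.185 [ 0.347 -0.047  0.02 ] [0.562 0.377 1.185]
teal 0.138 1.185 [ 0.347 -0.521  0.02 ] [ 0.605 -0.047  1.185]
```

View pics/rail.png

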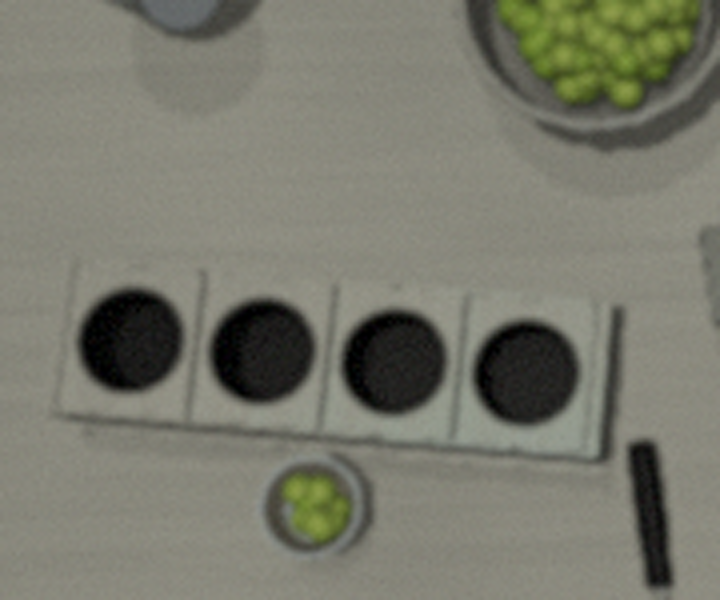

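View pics/carr.png

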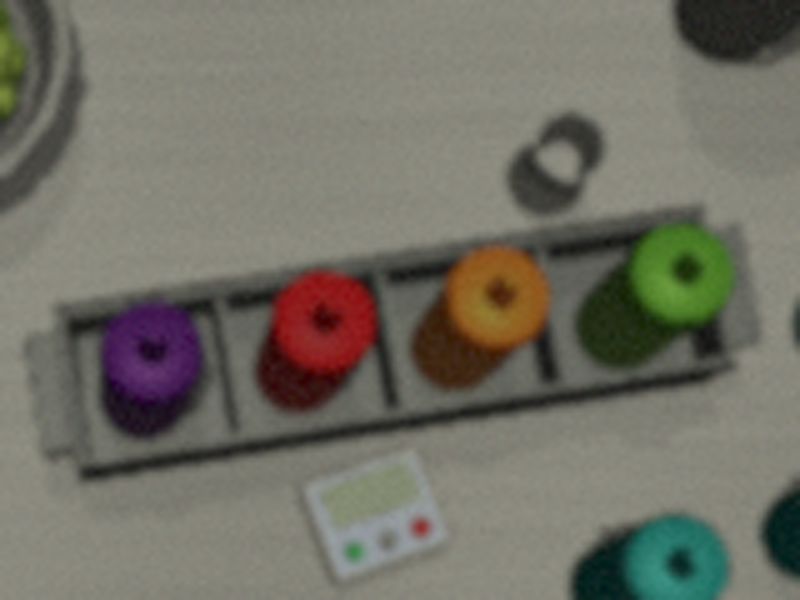

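```bash
cat > job.py <<'E'
from bench import *
import numpy as np
from scipy.spatial.transform import Rotation
B=dict(purple=(.5494,-.0902),red=(.5633,-.1718),orange=(.5724,-.2534),green=(.5814,-.3399))
W=[(.5086,.3239),(.5003,.2424),(.4918,.1610),(.4833,.0796)]
CY,RY=.14,-.103
def down(yaw):
    c,s=np.cos(yaw),np.sin(yaw)
    q=Rotation.from_matrix(np.array([[-s,c,0],[c,s,0],[0,0,-1]]).T.reshape(3,3).T).as_quat()
    return [q[3],*q[:3]]
def st(m):
    s=state();print(m,round(s["time"],1),np.round(s["ee_pos"],4),np.round(s["ft_force"],1),round(s["finger_gap"],4),flush=True)
    return s
def pick(n,z=.109):
    x,y=B[n];q=down(CY)
    move_to([x,y,.25],q);st("above")
    move_l([x,y,z],.12);st("at");close();s=st("closed")
    assert .04<s["finger_gap"]<.055
    move_l([x,y,.235],.12);hold(.2);st("lifted")
def place(i,z=.109):
    x,y=W[i];q=down(RY)
    move_l([x,y,.235],.25,q);hold(.3);f0=st("over")["ft_force"][2]
    move_l([x,y,z+.006],.12);hold(.1);t=z+.006
    while t>z-.004:
        t-=.001;move_l([x,y,t],.02);hold(.05)
        if state()["ft_force"][2]-f0>2: break
    st(f"down {t:.3f}");gripper_open();st("open");move_l([x,y,.25],.15)
E
python3 - <<'E'
from job import *
import cv2
for y in(CY,RY):
    w,*v=down(y);print(Rotation.from_quat([*v,w]).as_matrix().round(2).tolist())
for n,p in B.items(): print(n,*[inverse_kinematics([*p,z],down(CY)) is not None for z in(.109,.25)])
for p in W: print(*[inverse_kinematics([*p,z],down(RY)) is not None for z in(.105,.25)])
E
```

```text
[[-0.14, 0.99, 0.0], [0.99, 0.14, 0.0], [0.0, 0.0, -1.0]]
[[0.1, 0.99, 0.0], [0.99, -0.1, 0.0], [0.0, 0.0, -1.0]]
purple True True
red True True
orange True True
green True True
True True
True True
True True
True True
```

```bash
sed -i 's/\.T\.reshape(3,3)\.T)/)/' job.py; python3 - <<'E'
from job import *
import cv2
pick("purple")
a=get_image("side")["frame"];cv2.imwrite("pics/p1.png",a)
E
```

```text
above 2.8 [ 0.5495 -0.0894  0.25  ] [-0.3 -0.2  0.6] 0.0882
at 4.1 [ 0.55   -0.0903  0.1102] [ 0.2 -0.2  0.8] 0.0878
closed 4.8 [ 0.5494 -0.0902  0.109 ] [-0.4  0.3  0.3] 0.0483
lifted 6.2 [ 0.5492 -0.0902  0.2342] [-0.5  0.4 -1.6] 0.0485
```

View pics/p1.png

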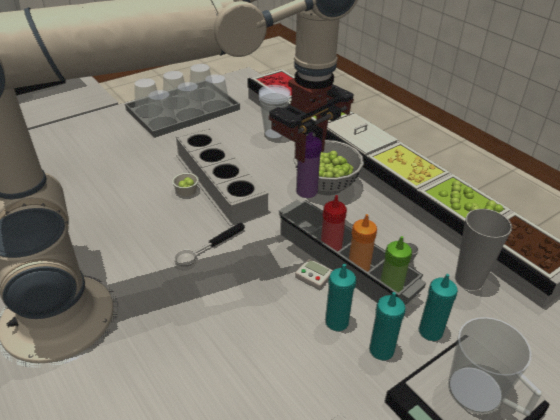

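The purple bottle hangs upright in the gripper at about (308,170), clear of the carrier, and the other bottles haven't moved. I'll place it now.

```bash
python3 - <<'E'
from job import *
import cv2
place(0)
a=get_image("side")["frame"];b=get_image("top")["frame"]
cv2.imwrite("pics/p2.png",np.hstack([cv2.resize(a[80:260,100:300],(440,396)),cv2.resize(b[180:280,85:185],(360,396))[:396]])[:,:800])
E
```

```text
over 8.4 [0.5088 0.3235 0.2351] [ 0.2 -0.3 -2. ] 0.0483
down 0.110 11.2 [0.5088 0.3241 0.111 ] [-1.8 -0.6  6.1] 0.0481
open 11.9 [0.5086 0.3239 0.11  ] [-0.5  1.2  0.4] 0.0879
```

View pics/p2.png

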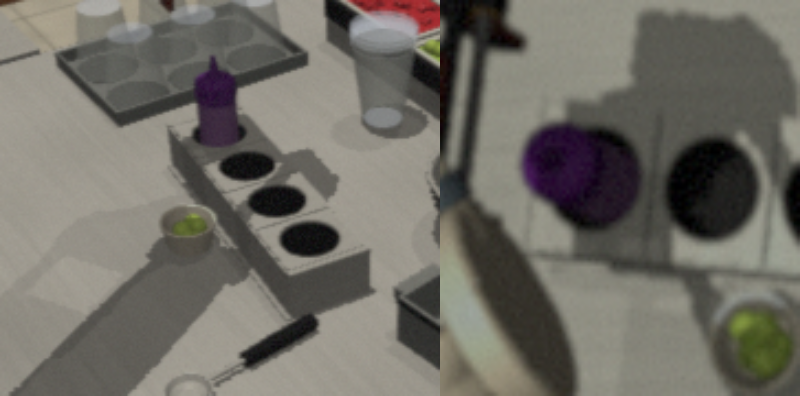

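Purple stands upright in the leftmost well, at (215,110) in the left half, and it touched the floor at the expected height. I'll carry on with the other three, each with the grip check.

```bash
python3 - <<'E'
from job import *
import cv2
for i,n in((1,"red"),(2,"orange")):
    pick(n);place(i)
a=get_image("side")["frame"];cv2.imwrite("pics/p3.png",a)
E
```

```text
above 14.9 [ 0.5636 -0.171   0.25  ] [ 0.  -0.4  0.6] 0.0877
at 16.2 [ 0.5638 -0.172   0.1102] [-0.1  0.2  0.5] 0.088
closed 16.9 [ 0.5632 -0.1718  0.109 ] [-0.9  0.3  0.5] 0.0483
lifted 18.4 [ 0.5631 -0.1717  0.2341] [ 0.6 -0.  -2.6] 0.0483
over 20.5 [0.5004 0.242  0.235 ] [ 0.5  1.1 -2. ] 0.0483
down 0.110 23.2 [0.5004 0.2426 0.1109] [-1.9  0.4  4.8] 0.0484
open 24.0 [0.5003 0.2424 0.11  ] [-0.   0.   0.3] 0.0882
above 26.9 [ 0.5727 -0.2524  0.2501] [ 0.2 -0.5 -0.1] 0.0872
at 28.2 [ 0.5729 -0.2536  0.1102] [-0.3  0.1  0.2] 0.0879
closed 28.9 [ 0.5723 -0.2534  0.109 ] [-1.2 -0.5  0.4] 0.0483
lifted 30.3 [ 0.5722 -0.2533  0.234 ] [-0.1 -0.8 -2.4] 0.0484
over 32.5 [0.4919 0.1606 0.235 ] [ 1.3 -0.1 -1.7] 0.0487
down 0.110 35.2 [0.4919 0.1611 0.1109] [-2.7 -0.5  6. ] 0.0482
open 36.0 [0.4918 0.161  0.11  ] [-0.5 -0.5  0.5] 0.0878
```

View pics/p3.png

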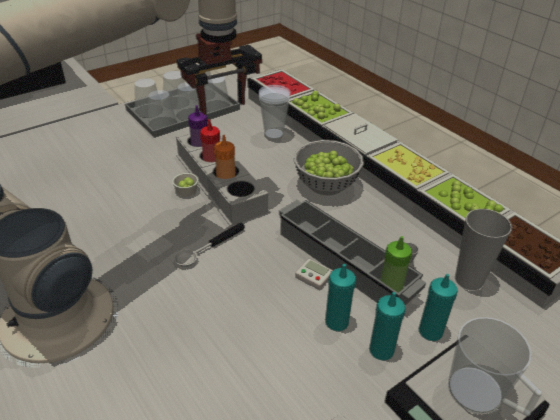

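Purple (198,128), red (210,142) and orange (225,157) stand in order in the rail; the last well at (240,188) is free. Before picking green I'll check the gripper's clearance from the tall tin.

```bash
python3 - <<'E'
from vis import *
from job import B
for n,s in(("top",np.s_[85:145,395:450]),("side",np.s_[205:295,450:515])):
    g=dict(np.load(n+"0.npz"));p=cloud(g)[s][g["depth"][s]>0];p=p[(p[:,2]>.1)&(p[:,0]>.6)&(p[:,2]<.4)]
    q=p-[*B["green"],0];c,si=np.cos(.14),np.sin(.14);ax=q[:,0]*c+q[:,1]*si;al=-q[:,0]*si+q[:,1]*c
    print(n,len(p),p.min(0).round(3),p.max(0).round(3),"across",ax.min().round(3),"along",al.max().round(3))
E
```

```text
top 962 [ 0.71  -0.455  0.1  ] [ 0.797 -0.366  0.169] across 0.117 along -0.049
side 1962 [ 0.603 -0.452  0.1  ] [ 0.797 -0.364  0.168] across 0.006 along -0.048
```

Tin is 0.117 m away across the row and 0.168 m high, so it's clear of the body (0.089 m half-length, 0.18 m up).

```bash
python3 - <<'E'
from job import *
import cv2
pick("green");place(3)
movej([1.235,0.091,1.231,0,1.82,-0.057]);st("home")
a=get_image("side")["frame"];b=get_image("top");np.savez("top1.npz",**b);b=b["frame"]
cv2.imwrite("pics/p4.png",np.vstack([cv2.resize(a[90:290,140:440],(600,400)),cv2.resize(b[190:260,95:245],(600,200))]))
E
```

```text
above 39.0 [ 0.5819 -0.3388  0.2503] [-0.7 -0.1  0.2] 0.0878
at 40.3 [ 0.5819 -0.3402  0.1103] [-0.6 -0.3  0.1] 0.088
closed 41.0 [ 0.5814 -0.3399  0.109 ] [-0.2 -0.5  0.1] 0.048
lifted 42.4 [ 0.5812 -0.3398  0.234 ] [-0.4 -0.  -2.5] 0.0483
over 44.6 [0.4834 0.0792 0.2349] [-0.3  0.8 -2.5] 0.0483
down 0.110 47.3 [0.4834 0.0796 0.1109] [-3.2 -1.   5. ] 0.0483
open 48.1 [0.4833 0.0796 0.11  ] [-0.4 -0.3  0.3] 0.0882
home 51.3 [0.1662 0.5763 0.2307] [ 0.2  0.3 -0.3] 0.0881
```

View pics/p4.png

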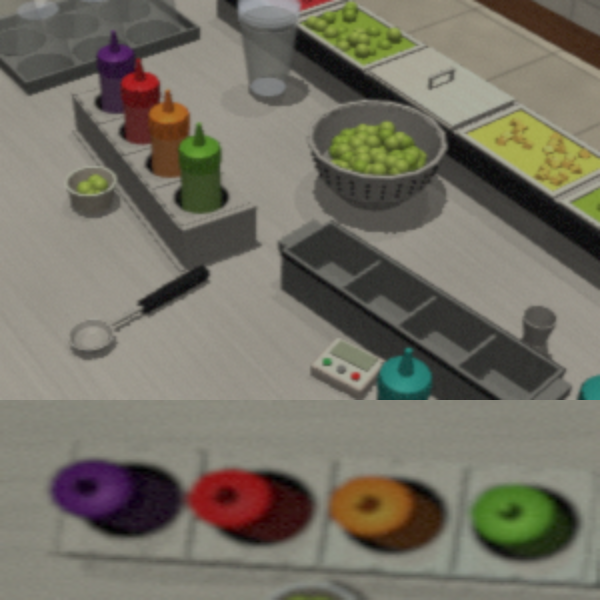

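All four stand upright in their wells: purple, red, orange, green from left to right (top view (90,488) to (512,513)). The carrier is empty and the arm is clear.

```bash
python3 -c "
from bench import *
print(job_done())"
```

```text
the job is handed in; nothing more can be done
None
```

I moved the four bottles, one to a well, in their carrier order from left to right: purple, red, orange, green. The job is handed in; the robot's clock read about 51 s of the 109 s allowed.

- **Setting down:** I lowered each bottle in 1 mm steps until it touched the well floor, and only then released it. Contact showed as a rise of about 7–8 N, at the expected height every time.
- **Last pictures:** All four bottles stand upright in their wells, the carrier is empty, the neighbouring objects in view stand where they were, and the arm is back at its start pose touching nothing.
- **Checks:** None failed or disagreed. In the early measurements, the medians of the cap points lay about 3 mm nearer the robot than the circle fits. The visible cap sides explain that, so I used the circle fits, and every grip closed on the cap width (48 mm).

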